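# Get the hole punch out from behind the containers

### The arm

A 6-joint arm with a two-finger parallel gripper is mounted at the origin on the work surface. World frame = base frame: x ahead of the robot, y to its left, z up, the work surface at z = 0. Lengths are in m, angles in rad, forces in N, time in s.
With the tool pointing down it reaches from about 0.25 to 0.85 m from the base axis. Payload 12.5 kg.
Tool frame: the origin (TCP) lies on the centre line of the jaws, within the pads' length; the fingertips stand 17 mm ahead of it and the grasp point (between the pads) lies 2 mm behind it; z points along the fingers, y is the line along which they close (so a half turn about z gives the same grasp; the last joint's range is limited). The gripper opens to 93 mm and grips with 3 to 60 N. Pads are 15 mm wide; open, the fingers measure 128 mm over their backs; the gripper's body (75 mm by 188 mm) begins 65 mm behind the grasp point.
Start: joints at [-1.265, 0.351, 1.652, -0, 1.139, -0.085], TCP at [0.21, -0.509, 0.236] pointing down, gripper open.
Joint ranges: [-2.75, 2.75], [-0.79, 2.1], [0.01, 2.65], [-1.57, 4.71], [0.07, 3.14], [-2.87, 2.87]. Speed limits (rad/s): [2.22, 2.22, 2.79, 3.14, 3.14, 3.14].

### API

Orientations are given as a unit quaternion [x, y, z, w].
In Python, from plant import state, read_camera, sign_off gives the robot as it stands.
- The arm moves only by the shell command python3 -m inch 'ROWS' [OPENING] [FORCE]. ROWS is JSON, a list of rows, each a list of 6 numbers: the shift along the tool's x, y, z as a fraction of full scale, then the turn, a rotation vector about the tool's x, y, z as a fraction of full scale. A call has 1 to 12 rows; each row shifts and turns the commanded pose from where the row before left it, along the tool's axes as they then stand; what a row does not reach is not made up. Full scale, the value 1, is 0.03 m for a shift and 5 degrees for a turn. A row lasts 1/8 s, in which the tool goes at most 62.5 mm and 10.7 degrees, less where a joint would pass 70% of its speed; a pose out of reach is approached as far as the arm can. A call with a number of a shift or a turn outside -1 to 1 is refused whole. A call with a gripper value outside its range is refused whole. OPENING is the opening, from 0 (shut) to 1 (fully open), set as the call begins (- or left out, the last holds). The fingers move at their own pace and stop on an object; FORCE is the grip in N (left out, the last holds). Time passes only in rows, so rows that do not move let the fingers close. It gives the time, the measured TCP pose, the force, the opening and the grip force at its end, in the units of the state.
- state(): the state, without advancing time (a new reading comes with each control period).
- read_camera(name): name is "side" or "top" or "wrist"; returns a dict with "frame" (420x560x3 uint8, red, green, blue), "range_z" (420x560 float32, m along the optical axis (not along the pixel's ray), 0 where there is no reading), "mtx" (3x3 intrinsics, pixels), "rvec" (rotation vector, rad) and "tvec" (3), from world to camera coordinates, as OpenCV has them; the wrist camera has in their place "tool_from_camera" (4x4, takes a point from camera to tool coordinates, whose origin is the TCP and whose axes are the flange's). Camera axes: x right, y down, z forward; pixel columns grow to the right and rows downward; lengths in m; the calibration is good to about 2 mm. A picture is of the moment at which its call begins: read the wrist's pose just before it.
- sign_off(): hands the job in; it is judged then, once.
The state is a dict: "time": time; "joints": joint angles; "qvel": joint speeds; "joint_torque": joint torques, N m; "ee_pos": TCP position; "eef_rot": TCP orientation; "contact_force": force on the tool from outside, world axes, zero at the start; "ft_torque": the same for the moment, N m; "gripper_width": finger opening in m; "grip_force": force on a finger pad.
Only numpy, scipy, OpenCV 4.12 (cv2) and the standard library are available. Lean on these libraries where they do the work, as an engineer would, in place of code of your own. Each camera call takes 0.05 s, during which the arm holds its last target. There are 200 camera calls.

### The job

The orange hole punch is tucked in the bamboo tray behind the frosted tumbler, the pencil tin and the square white pot: first stand all three containers on the cork mat, then lift the punch out and set it in the middle of the stack of paper, its long side straight across the sheets' short way. Only then stand each container back in the tray exactly where it stood before. Keep everything upright, and do not shift the tape roll and the clip tub that lie in the tray beside the punch.

Things in the scene. Friction and masses are not known exactly. Their poses are not given: they have to be found in the camera images.
- tumbler: frosted glass tumbler, loose and empty, 105 mm tall, outer diameter 60 mm at the foot and 66 mm at the rim, wall 3 mm, about 0.2 kg. Origin: centre of its underside, z up. Starts in the tray's front row (nearer the robot), which the three containers share in any order, centres about 100 mm apart. Remember where each one stood.
- tin: silver aluminium pencil tin, loose, straight round tin 64 mm in diameter, 95 mm tall; three pencils are fixed in it and rise to 114 mm above its underside, inside the rim's circle; about 0.14 kg. Origin: centre of its underside, z up. Starts in the front row of the tray.
- pot: square white ceramic pot, loose and empty, 60 x 60 mm and 80 mm tall, wall 5 mm, about 0.22 kg. Origin: centre of its underside, x and y along its sides, z up. Starts in the front row of the tray, its sides within 6 degrees of the tray's.
- punch: orange two-hole punch, loose, rigid, 0.3 kg. Black foot 52 (x) x 110 (y) x 12 mm high; on it an upright-sided orange body 44 (x) x 100 (y) mm, from 12 to 42 mm height: grip it there across x; the lever on top is narrower and reaches 57 mm. Origin: centre of the underside, y along its length, z up. Starts in the tray's back row, length along the row, about 10 mm behind the containers.
- tape: roll of clear tape lying flat in the tray's back row at one end of the punch, diameter 50 mm, 18 mm high. Origin: centre of its underside. Leave it alone.
- clips: closed white tub of paper clips with a grey lid, in the tray's back row at the other end of the punch, diameter 48 mm, 35 mm high. Origin: centre of its underside. Leave it alone.
- tray: bamboo desk tray, fixed, 200 (x) x 320 (y) mm, rim 16 mm high, walls 5 mm, floor 5 mm thick. Origin: centre of its underside; x points away from the robot to the back row, y along the rows, z up; turned up to 9 degrees. Containers stand about 45 mm before its middle line, the punch about 26 mm behind it. Tray, mat and paper lie side by side in any order.
- mat: cork mat, fixed, 300 mm (x, away from the robot) x 140 mm (y), 4 mm thick. Origin: centre of its underside, z up. The place to stand the containers meanwhile; there is room for the three in a row along x, 95 mm apart.
- paper: stack of white A5 paper, fixed, 210 mm (x, away from the robot) x 148 mm (y), 12 mm thick. Origin: centre of its underside, z up. The punch goes on its middle, with its length (its y) along the paper's y.
Not all that is in view belongs to the job. What is shaped like the tin but yellow is not meant.

How it is judged:
By the outcome, as a careful person would: the job done as asked, in the order asked, and still so for the second after the job is handed in, with the robot touching nothing.
It also fails if it takes over 147 s, if anything falls off the work surface, if the arm or the gripper's body presses on something with over 40 N, if the wrist force passes 120 N, or if a joint passes its speed limit or range.

## Working session

There is one attempt and no reset: what is moved stays moved. The work goes in short steps, Python scripts to look and compute and a shell command to move; the robot and the scene stay as the last step left them, time stands still between calls to the robot, and variables do not carry over. Pictures are saved under pics/ and viewed, at most 14 in all, crops included, and the job is handed in when it is done.

```bash
ls; mkdir -p pics; python3 - <<'E'
from plant import state, read_camera
import cv2,numpy as np
s=state(); print(s)
for n in ("top","side"):
    c=read_camera(n); cv2.imwrite(f"pics/{n}0.png",c["frame"][:,:,::-1]); np.savez(f"{n}0.npz",**c)
    print(n,c["mtx"].tolist(),c["rvec"],c["tvec"])
E
```

```text
pics
{'time': 0.0, 'joints': array([-1.26458733e+00,  3.51227139e-01,  1.65239499e+00,  1.01500714e-05,
        1.13910247e+00, -8.45967852e-02]), 'qvel': array([-0.00175386, -0.00142888, -0.00074239, -0.00030043, -0.00110556,
        0.00058985]), 'joint_torque': array([-4.65674475e-04, -4.97328472e+01, -2.85255772e+01,  6.98983320e-02,
        2.57775583e-02, -1.01386192e-04]), 'ee_pos': array([ 0.2094466 , -0.50822151,  0.23511746]), 'eef_rot': array([ 9.80969779e-01,  1.94159656e-01, -5.80050082e-05, -5.63011432e-04]), 'contact_force': array([-0.15622548,  0.45380028, -0.15594651]), 'ft_torque': array([-0.01995185,  0.01131546,  0.01222765]), 'grip_force': 0.0, 'gripper_width': 0.0928336824822263}
top [[517.6093347365645, 0.0, 284.8186018522182], [0.0, 517.6093347365645, 208.82707509326684], [0.0, 0.0, 1.0]] [ 2.08824441 -2.14549403  0.1728742 ] [-0.04429438  0.39837952  1.6858078 ]
side [[523.4828406984749, 0.0, 273.1688519333689], [0.0, 523.4828406984749, 212.46504998164968], [0.0, 0.0, 1.0]] [ 2.37631673 -0.16401585  0.07368259] [-0.39892469  0.02357336  1.36506477]
```

View pics/top0.png

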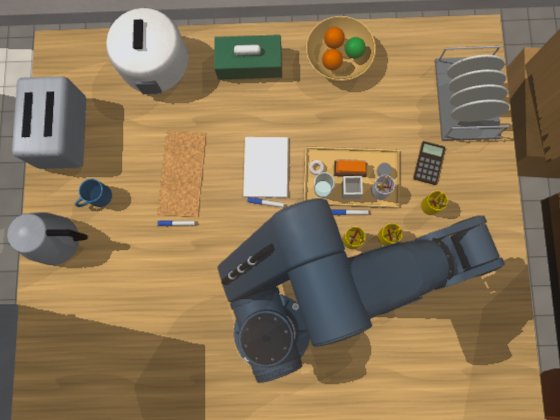

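View pics/side0.png

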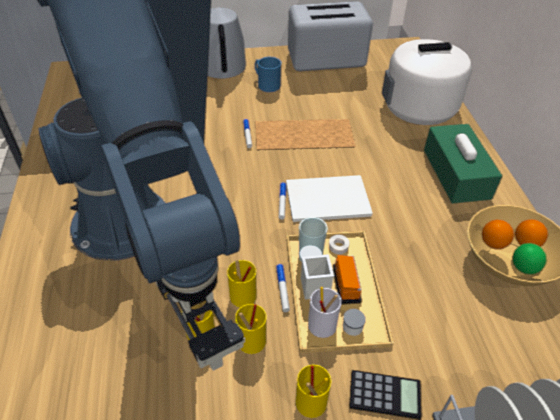

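The top view shows the mat at (183,173), the paper at (267,167) and the tray at (352,178). In the tray:
- Front row: tumbler (323,185), pot (352,187) and silver tin (384,187).
- Back row: tape (316,168), orange punch (350,168) and clips (384,170).

Things that could be mistaken for the targets:
- **Tin:** yellow tins at top (354,237), (390,234) and (434,203), plus side (200,320). The right one is the silver tin at (384,187).
- **Punch:** oranges at (334,37) and (332,59). The right one is the block at (350,168).
- **Tumbler:** blue mug at (93,194). The right one is the frosted glass at (323,185).

Next I'll measure.

```bash
cat > h.py <<'E'
import numpy as np, cv2
from scipy.spatial.transform import Rotation as Ro
def cam(c):  # centre, R(world->cam)
    R=cv2.Rodrigues(np.array(c["rvec"],float))[0]; return -R.T@np.array(c["tvec"]).ravel(),R,np.array(c["mtx"])
def wcam(c,s): # wrist camera with state
    T=np.array(c["tool_from_camera"]); Rt=Ro.from_quat(s["eef_rot"]).as_matrix()
    return Rt@T[:3,3]+s["ee_pos"],(Rt@T[:3,:3]).T,np.array(c["mtx"])
def plane(px,z,C):
    o,R,K=C; px=np.atleast_2d(px).astype(float)
    d=(np.c_[px,np.ones(len(px))]@np.linalg.inv(K).T)@R
    return o+d*((z-o[2])/d[:,2])[:,None]
def cloud(rz,C):
    o,R,K=C; h,w=rz.shape; u,v=np.meshgrid(np.arange(w),np.arange(h))
    d=np.stack([u,v,np.ones_like(u)],-1)@np.linalg.inv(K).T
    return o+(d*rz[...,None])@R
def big(m):
    cs=cv2.findContours(m.astype(np.uint8),cv2.RETR_EXTERNAL,cv2.CHAIN_APPROX_NONE)[0]
    return max(cs,key=cv2.contourArea)
def rect(m,z,C):
    p=plane(big(m)[:,0,:],z,C)[:,:2]; (x,y),(a,b),th=cv2.minAreaRect((p*1000).astype(np.float32))
    th=(th+45)%90-45
    return round(x/1000,4),round(y/1000,4),round(a),round(b),round(th,2)
E
python3 - <<'E'
from h import *
c=dict(np.load("top0.npz")); C=cam(c); f=c["frame"]; P=cloud(c["range_z"],C); hsv=cv2.cvtColor(f,cv2.COLOR_RGB2HSV)
def roi(x0,x1,y0,y1):
    m=np.zeros(f.shape[:2],bool); m[y0:y1,x0:x1]=1; return m
for n,p in dict(mat=(183,173),paper=(267,167),tray_floor=(335,200),punch=(350,168),tum=(323,185),pot=(352,187),tin=(384,187),clips=(384,170)).items(): print(n,f[p[1],p[0]],hsv[p[1],p[0]],P[p[1],p[0]].round(3))
r=roi(235,300,125,198)
print("paper",rect(r&(hsv[...,1]<40)&(hsv[...,2]>190),.012,C))
r=roi(150,215,120,220)
print("mat", rect(r&(hsv[...,0]<14)&(hsv[...,1]>100),.004,C))
r=roi(325,380,150,180)
print("punch",rect(r&(hsv[...,0]<15)&(hsv[...,1]>200),.045,C))
r=roi(290,420,135,220)
print("tray",rect(r&(P[...,2]>.011),.016,C))
cv2.imwrite("pics/crop0.png",cv2.resize(f[130:230,290:450,::-1],None,fx=5,fy=5,interpolation=cv2.INTER_CUBIC))
E
```

```text
mat [195 143  85] [ 16 144 195] [ 0.54   0.294 -0.   ]
paper [222 222 224] [120   2 224] [0.55  0.003 0.009]
tray_floor [128 104  65] [ 19 126 128] [ 0.428 -0.225  0.006]
punch [211 107  13] [ 14 239 211] [ 0.525 -0.276  0.056]
tum [194 213 206] [ 79  23 213] [ 0.479 -0.186  0.014]
pot [129 125 116] [ 21  26 129] [ 0.471 -0.285  0.009]
tin [92 47 34] [  7 161  92] [ 0.451 -0.38   0.082]
clips [119 118 116] [ 20   6 119] [ 0.518 -0.39   0.043]
paper (0.5536, 0.0082, 147, 206, -1.85)Traceback (most recent call last):
  File "<stdin>", line 9, in <module>
  File "h.py", line 20, in rect
    p=plane(big(m)[:,0,:],z,C)[:,:2]; (x,y),(a,b),th=cv2.minAreaRect((p*1000).astype(np.float32))
            ~~~^^^
  File "h.py", line 18, in big
    return max(cs,key=cv2.contourArea)
ValueError: max() iterable argument is empty
```

```bash
python3 - <<'E'
from h import *
c=dict(np.load("top0.npz")); C=cam(c); f=c["frame"]; P=cloud(c["range_z"],C); hsv=cv2.cvtColor(f,cv2.COLOR_RGB2HSV)
def roi(x0,x1,y0,y1):
    m=np.zeros(f.shape[:2],bool); m[y0:y1,x0:x1]=1; return m
print(hsv[150:200:6,145:220:6,0]); print(hsv[150:200:12,145:220:6,1])
r=roi(325,380,150,180)
print("punch",rect(r&(hsv[...,0]<17)&(hsv[...,1]>200),.045,C))
r=roi(290,420,135,220)
print("tray",rect(r&(P[...,2]>.011),.016,C))
m=roi(295,415,140,215)&(P[...,2]>.075)
n,l,s,ce=cv2.connectedComponentsWithStats(m.astype(np.uint8))
for i in range(1,n):
    if s[i,4]>20: print(ce[i].round(1),s[i,4],P[l==i].mean(0).round(3),P[l==i].min(0).round(3),P[l==i].max(0).round(3))
# obstacles tall near workspace
for p in [(354,237),(390,234),(434,203),(268,203),(350,212),(176,223)]: print(p,P[p[1],p[0]].round(3))
cv2.imwrite("pics/crop0.png",cv2.resize(f[130:230,290:450,::-1],None,fx=5,fy=5,interpolation=cv2.INTER_CUBIC))
E
```

```text
[[18 18 18 18 16 16 15 15 15 15 18 18 17]
 [18 17 18 17 16 15 15 15 15 16 17 18 18]
 [18 18 18 16 16 16 16 16 15 16 17 18 18]
 [18 18 18 16 15 15 16 15 15 15 18 18 18]
 [18 18 18 15 15 15 15 15 15 15 18 18 18]
 [18 18 18 15 16 15 15 15 16 15 18 18 17]
 [18 18 18 15 15 15 16 16 16 15 18 18 18]
 [18 18 18 15 15 15 16 15 15 16 17 18 18]
 [18 18 18 16 15 16 15 16 16 16 18 17 17]]
[[129 128 128 128 142 143 141 141 141 141 128 126 126]
 [128 127 128 126 142 142 142 143 141 139 127 126 126]
 [127 129 128 143 143 140 142 142 140 141 127 127 124]
 [128 129 128 142 141 142 141 142 143 139 128 128 125]
 [129 127 127 143 141 142 141 140 142 138 126 126 125]]
punch (0.5345, -0.2788, 97, 37, -3.87)
tray (0.4125, -0.1822, 257, 220, -43.18)
[323.4 181.6] 152 [ 0.471 -0.183  0.099] [ 0.435 -0.214  0.075] [ 0.501 -0.152  0.119]
[384.  183.8] 133 [ 0.457 -0.376  0.105] [ 0.084 -0.41   0.075] [ 0.489 -0.084  1.729]
[352.2 185.2] 145 [ 0.46  -0.277  0.084] [ 0.43  -0.307  0.075] [ 0.493 -0.246  0.094]
[312.8 207. ] 535 [ 0.264 -0.121  0.767] [ 0.249 -0.159  0.727] [ 0.285 -0.087  0.782]
(354, 237) [ 0.293 -0.277  0.06 ]
(390, 234) [ 0.3   -0.394  0.059]
(434, 203) [ 0.397 -0.542  0.065]
(268, 203) [0.423 0.002 0.013]
(350, 212) [ 0.383 -0.272  0.02 ]
(176, 223) [0.363 0.313 0.013]
```

View pics/crop0.png

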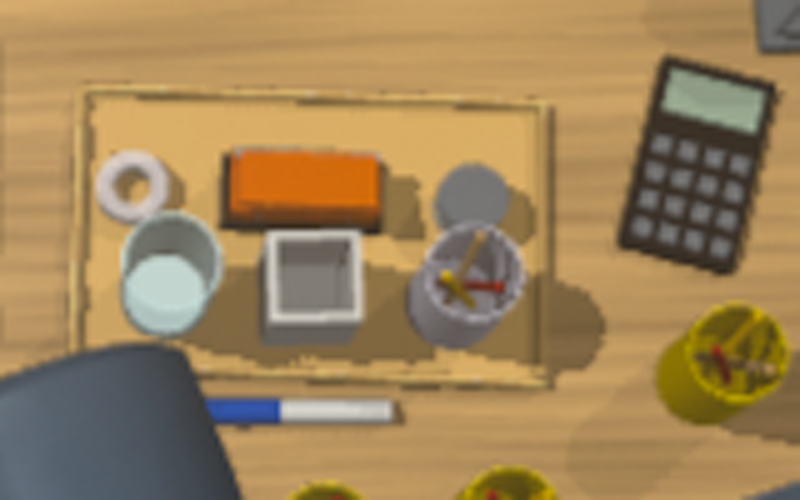

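The crop confirms the picks: silver tin at crop (465,280), pot at (313,277), tumbler at (170,270), punch at (305,185), with the yellow tins outside the tray. Next I square up the wrist at about the tray's −4° yaw and go over the tray for a close look.

```bash
python3 -m inch '[[0,0,-0.9,0,0,1],[0,0,-0.9,0,0,1],[0,0,-0.9,0,0,1],[0,0,-0.9,0,0,1],[0,0,0,0,0,1],[0,0,0,0,0,0.28],[0,0,0,0,0,0],[0,0,0,0,0,0]]' 1 20; python3 - <<'E'
from h import *; from plant import state,read_camera
s=state(); print(s["ee_pos"],s["joints"].round(2), Ro.from_quat(s["eef_rot"]).as_matrix().round(3).tolist())
c=read_camera("wrist"); print(c["tool_from_camera"].round(3).tolist(),c["mtx"].round(1).tolist())
E
```

```text
time: 1.1
ee_pos: [0.2095, -0.5084, 0.3433]
eef_rot: [0.999, -0.034, -0.0, -0.0]
contact_force: [0.3, 0.5, 0.7]
gripper_width: 0.0933
grip_force: 0.0
[ 0.20950888 -0.50840594  0.34326677] [-1.26  0.26  1.5  -0.    1.37  0.38] [[0.998, -0.069, -0.0], [-0.069, -0.998, 0.001], [-0.0, -0.001, -1.0]]
[[-0.001, -0.959, -0.285, 0.078], [1.0, -0.0, -0.001, -0.001], [0.0, -0.285, 0.959, -0.15], [0.0, 0.0, 0.0, 1.0]] [[311.2, 0.0, 277.6], [0.0, 311.2, 213.9], [0.0, 0.0, 1.0]]
```

```bash
python3 -m inch '[[0.84,-0.69,0,0,0,0],[0.84,-0.69,0,0,0,0],[0.84,-0.69,0,0,0,0],[0.84,-0.69,0,0,0,0],[0.84,-0.69,0,0,0,0],[0.84,-0.69,0.1,0,0,0],[0.84,-0.69,0.2,0,0,0],[0.84,-0.69,0.2,0,0,0],[0.84,-0.69,0.2,0,0,0],[0.84,-0.69,0.2,0,0,0],[0.84,-0.69,0.2,0,0,0],[0.84,-0.69,0.2,0,0,0]]'; python3 -m inch '[[0,0,0,0,0,0],[0,0,0,0,0,0],[0,0,0,0,0,0]]' >/dev/null; python3 - <<'E'
from h import *; from plant import state,read_camera
s=state(); print(s["ee_pos"],s["joints"].round(2))
c=read_camera("wrist"); np.savez("w1.npz",ee_pos=s["ee_pos"],eef_rot=s["eef_rot"],**c); cv2.imwrite("pics/w1.png",c["frame"][:,:,::-1])
C=wcam(c,s);P=cloud(c["range_z"],C)
c=read_camera("top"); np.savez("top1.npz",**c);
E
```

```text
time: 2.65
ee_pos: [0.5294, -0.2812, 0.3043]
eef_rot: [0.999, -0.035, -0.0, -0.0]
contact_force: [-0.2, -0.5, 0.0]
gripper_width: 0.0929
grip_force: 0.0
[ 0.52797979 -0.28251826  0.3049437 ] [-0.57  0.38  1.43 -0.    1.33  1.07]
```

View pics/w1.png

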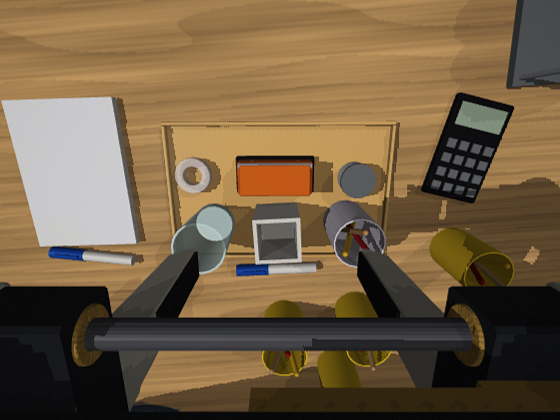

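The wrist view shows the tumbler rim at (200,248), pot rim at (277,240), tin rim at (357,240), punch at (275,178), tape at (193,175), clips at (357,180) and the paper at left around (75,170). I'll measure all of these.

```bash
python3 - <<'E'
from h import *
w=dict(np.load("w1.npz")); C=wcam(w,w); P=cloud(w["range_z"],C); f=w["frame"]; hsv=cv2.cvtColor(f,cv2.COLOR_RGB2HSV)
def roi(x0,x1,y0,y1):
    m=np.zeros(f.shape[:2],bool); m[y0:y1,x0:x1]=1; return m
def circ(m,z):
    p=plane(big(m)[:,0,:],z,C)[:,:2]; (x,y),r=cv2.minEnclosingCircle((p*1000).astype(np.float32)); print("  circ",round(x/1000,4),round(y/1000,4),"d",round(2*r,1))
def pts(m,n):
    q=P[m]; print("  ",n,m.sum(),q.min(0).round(3),q.max(0).round(3),"ctr",((q.min(0)+q.max(0))/2).round(4),"z med",np.median(q[:,2]).round(4))
for n,r,z0,z1 in [("tum",roi(165,245,205,275),.1,.118),("pot",roi(245,305,200,268),.078,.095),("tin",roi(322,390,195,270),.092,.106)]:
    m=r&(P[...,2]>z0)&(P[...,2]<z1); pts(m,n); zz=np.median(P[m][:,2])
    if n=="pot": print("  ",rect(m,.085,C))
    else: circ(m,{"tum":.11,"tin":.1}[n])
m=roi(340,378,160,200)&(P[...,2]>.033); pts(m,"clips"); circ(m,.04)
m=roi(173,213,155,196)&(P[...,2]>.017); pts(m,"tape"); circ(m,.023)
o=roi(230,320,150,200)&(hsv[...,0]<17)&(hsv[...,1]>180)&(hsv[...,2]>60)
pts(o,"orange"); m=o&(P[...,2]>.041)&(P[...,2]<.051); pts(m,"body top"); print(rect(o,.047,C))
m=o&(P[...,2]>.055);pts(m,"lever");print(rect(m,.062,C))
m=roi(0,150,80,250)&(hsv[...,1]<50)&(hsv[...,2]>120)&(P[...,2]<.03); print("paper",rect(m,.012,C)); pts(m,"paper")
m=roi(150,405,110,215)&(P[...,2]>.011)&(P[...,2]<.02); print("tray upper", plane(np.array([[163,123],[397,123]]),.016,C))
for v in (175,190): 
    row=P[v,150:410]; i=np.where((row[:,2]>.012)&(row[:,2]<.02))[0]; print(v,(i+150)[:4],(i+150)[-4:])
E
```

```text
tum 554 [ 0.436 -0.214  0.1  ] [ 0.501 -0.149  0.112] ctr [ 0.4685 -0.1815  0.1061] z med 0.1095
  circ 0.4701 -0.1832 d 69.0
   pot 835 [ 0.431 -0.306  0.078] [ 0.493 -0.245  0.088] ctr [ 0.4619 -0.2752  0.083 ] z med 0.0851
   (0.4628, -0.2754, 60, 62, -1.02)
   tin 468 [ 0.427 -0.408  0.092] [ 0.489 -0.344  0.106] ctr [ 0.4581 -0.3759  0.099 ] z med 0.099
  circ 0.4592 -0.375 d 66.1
   clips 995 [ 0.499 -0.412  0.033] [ 0.606 -0.287  0.454] ctr [ 0.5527 -0.3495  0.2438] z med 0.0402
  circ 0.5233 -0.3888 d 48.7
   tape 765 [ 0.519 -0.287  0.017] [ 0.606 -0.138  0.454] ctr [ 0.5626 -0.2123  0.2357] z med 0.0232
  circ 0.5431 -0.1633 d 50.9
   orange 2427 [ 0.506 -0.328  0.004] [ 0.606 -0.223  0.454] ctr [ 0.5562 -0.2752  0.2295] z med 0.0574
   body top 237 [ 0.511 -0.328  0.043] [ 0.561 -0.227  0.051] ctr [ 0.536  -0.2774  0.0468] z med 0.0462
(0.5318, -0.2771, 99, 39, -4.08)
   lever 1885 [ 0.512 -0.323  0.055] [ 0.606 -0.23   0.454] ctr [ 0.5592 -0.2764  0.2547] z med 0.0584
(0.5346, -0.2769, 90, 37, -4.08)
paper (0.5521, 0.0111, 149, 211, -2.37)
   paper 15243 [ 0.44  -0.068 -0.002] [0.66  0.098 0.016] ctr [0.5502 0.0154 0.007 ] z med 0.0124
tray upper [[ 0.61551901 -0.13189531  0.016     ]
 [ 0.5929954  -0.44757513  0.016     ]]
175 [166 167 168 169] [387 388 389 390]
190 [168 169 170 171] [386 387 388 389]
```

```bash
cat >> h.py <<'E'
def go(x,y,z,yaw=None):
    """print remaining move in inch units: shift x,y,z (tool axes, as after turning first), turn about tool z"""
    from plant import state
    s=state(); M=Ro.from_quat(s["eef_rot"]).as_matrix(); a=np.degrees(np.arctan2(M[1,0],M[0,0])); t=a if yaw is None else yaw
    d=np.array([x,y,z])-s["ee_pos"]; r=np.radians(t)
    print("t",round(s["time"],2),"at",s["ee_pos"].round(4),"yaw",a.round(2),"tilt",np.degrees(M[:2,2]).round(2),"w",round(s["gripper_width"],4),
      "| GO units",(np.array([np.cos(r)*d[0]+np.sin(r)*d[1],np.sin(r)*d[0]-np.cos(r)*d[1],-d[2]])/.03).round(2),"turn",round((a-t)/5,2))
E
python3 - <<'E'
from h import *
c=dict(np.load("top1.npz")); C=cam(c); f=c["frame"]; P=cloud(c["range_z"],C); hsv=cv2.cvtColor(f,cv2.COLOR_RGB2HSV)
def roi(x0,x1,y0,y1):
    m=np.zeros(f.shape[:2],bool); m[y0:y1,x0:x1]=1; return m
b=cv2.medianBlur(hsv,5)
m=roi(145,225,115,225)&(b[...,0]<17)&(b[...,1]>133); print("mat",rect(m,.004,C))
m=roi(235,300,125,200)&(hsv[...,1]<40)&(hsv[...,2]>190);print("paper",rect(m,.012,C))
go(.4695,-.1825,.14,-4)
E
```

```text
mat (0.5389, 0.2971, 139, 300, -5.35)
paper (0.5528, 0.0083, 148, 209, -2.75)
t 3.12 at [ 0.5281 -0.2824  0.3049] yaw -4.06 tilt [ 0.02 -0.01] w 0.0929 | GO units [-2.18 -3.19  5.5 ] turn -0.01
```

```bash
python3 -m inch '[[-0.55,-0.8,0.9,0,0,0],[-0.55,-0.8,0.9,0,0,0],[-0.54,-0.8,0.9,0,0,0],[-0.54,-0.79,0.9,0,0,0],[0,0,0.95,0,0,0],[0,0,0.95,0,0,0],[0,0,0,0,0,0],[0,0,0,0,0,0],[0,0,0,0,0,0]]' 0.82 20; python3 -c "
from h import *
go(.4695,-.1825,.075,-4)"
```

```text
time: 4.25
ee_pos: [0.4705, -0.1822, 0.1408]
eef_rot: [0.999, -0.035, 0.001, 0.0]
contact_force: [0.3, 0.8, 0.3]
gripper_width: 0.0762
grip_force: 0.0
t 4.25 at [ 0.4705 -0.1822  0.1408] yaw -4.02 tilt [ 0.1  -0.05] w 0.0762 | GO units [-0.03  0.01  2.19] turn -0.0
```

```bash
python3 -m inch '[[-0.03,0,0.8,0,0,0],[0,0,0.8,0,0,0],[0,0,0.6,0,0,0],[0,0,0,0,0,0],[0,0,0,0,0,0],[0,0,0,0,0,0]]'; python3 -m inch '[[0,0,0,0,0,0],[0,0,0,0,0,0],[0,0,0,0,0,0],[0,0,0,0,0,0],[0,0,0,0,0,0],[0,0,0,0,0,0],[0,0,0,0,0,0]]' 0 20; python3 -c "
from h import *
go(.4695,-.1825,.075,-4)"
```

```text
time: 5.0
ee_pos: [0.4696, -0.182, 0.0746]
eef_rot: [0.999, -0.035, 0.001, 0.0]
contact_force: [0.0, -0.6, 1.0]
gripper_width: 0.0759
grip_force: 0.0
time: 5.88
ee_pos: [0.4694, -0.182, 0.074]
eef_rot: [0.999, -0.035, 0.0, 0.0]
contact_force: [-1.0, -2.9, 6.9]
gripper_width: 0.0652
grip_force: 20.0
t 5.88 at [ 0.4694 -0.182   0.074 ] yaw -4.01 tilt [ 0.05 -0.03] w 0.0652 | GO units [ 0.    0.02 -0.03] turn -0.0
```

```bash
python3 -m inch '[[0,0,-0.6,0,0,0],[0,0,-0.9,0,0,0],[0.1,-0.4,-0.5,0,0,0],[0.2,-0.7,0,0,0,0],[0.28,-0.95,0,0,0,0],[0.28,-0.95,0,0,0,0],[0.28,-0.95,0,0,0,0],[0.28,-0.95,0,0,0,0],[0.28,-0.95,0,0,0,0],[0.28,-0.95,0,0,0,0],[0.28,-0.95,0,0,0,0],[0.28,-0.95,0,0,0,0]]'; python3 -m inch '[[0.28,-0.95,0,0,0,0],[0.28,-0.95,0,0,0,0],[0.28,-0.95,0,0,0,0],[0.28,-0.95,0,0,0,0],[0.28,-0.95,0,0,0,0],[0.28,-0.95,0,0,0,0],[0.14,-0.9,0,0,0,0],[0,-0.6,0,0,0,0],[0,-0.1,0,0,0,0],[0,0,0,0,0,0],[0,0,0,0,0,0]]'; python3 -c "
from h import *
go(.6336,.2881,.074,-4)"
```

```text
time: 7.38
ee_pos: [0.563, 0.0751, 0.133]
eef_rot: [0.999, -0.035, -0.001, -0.0]
contact_force: [-1.1, 0.3, -2.0]
gripper_width: 0.0647
grip_force: 20.0
time: 8.75
ee_pos: [0.6331, 0.2871, 0.1337]
eef_rot: [0.999, -0.035, -0.0, 0.0]
contact_force: [-0.6, -0.7, -1.2]
gripper_width: 0.0653
grip_force: 20.0
t 8.75 at [0.6331 0.2871 0.1337] yaw -4.05 tilt [-0.01 -0.01] w 0.0653 | GO units [ 0.01 -0.03  1.99] turn -0.01
```

```bash
python3 -m inch '[[0,0,0.8,0,0,0],[0,0,0.7,0,0,0],[0,0,0.35,0,0,0],[0,0,0.12,0,0,0],[0,0,0.03,0,0,0],[0,0,0,0,0,0]]'; python3 -c "
from h import *
go(.6336,.2881,.073,-4)"
```

```text
time: 9.5
ee_pos: [0.6334, 0.2881, 0.0742]
eef_rot: [0.999, -0.035, 0.0, -0.0]
contact_force: [0.9, -0.1, -2.4]
gripper_width: 0.0652
grip_force: 20.0
t 9.5 at [0.6334 0.2881 0.0742] yaw -4.01 tilt [0.05 0.02] w 0.0652 | GO units [ 0.01 -0.    0.04] turn -0.0
```

```bash
python3 -m inch '[[0,0,0.04,0,0,0],[0,0,0,0,0,0],[0,0,0,0,0,0]]'; python3 -m inch '[[0,0,0,0,0,0],[0,0,0,0,0,0],[0,0,0,0,0,0],[0,0,-0.6,0,0,0],[0,0,-0.9,0,0,0],[0,0,-0.7,0,0,0],[0,0,0,0,0,-0.6]]' 0.82; python3 -m inch '[[-0.2,0.6,0,0,0,0],[-0.28,1,0,0,0,0],[-0.28,1,0,0,0,0],[-0.28,1,0,0,0,0],[-0.28,1,0,0,0,0],[-0.28,1,0,0,0,0],[-0.28,1,0,0,0,0],[-0.28,1,0,0,0,0],[-0.28,1,0,0,0,0],[-0.28,1,0,0,0,0]]'>/dev/null;  python3 -m inch '[[-0.28,1,0,0,0,0],[-0.28,1,0,0,0,0],[-0.28,1,0,0,0,0],[-0.28,1,0,0,0,0],[-0.28,1,0,0,0,0],[-0.28,1,0,0,0,0],[-0.28,1,0,0,0,0],[-0.28,1,0,0,0,0],[-0.28,1,0,0,0,0],[-0.15,0.28,0,0,0,0],[0,0,0,0,0,0],[0,0,0,0,0,0]]' ; python3 -c "
from h import *
go(.462,-.2753,.068,-1)
from plant import read_camera,state
s=state(); c=read_camera('wrist'); cv2.imwrite('pics/w2.png',c['frame'][:,:,::-1]); np.savez('w2.npz',ee_pos=s['ee_pos'],eef_rot=s['eef_rot'],**c)
"
```

```text
time: 9.88
ee_pos: [0.6335, 0.288, 0.0731]
eef_rot: [0.999, -0.035, 0.0, -0.0]
contact_force: [-0.2, -1.3, 3.7]
gripper_width: 0.0654
grip_force: 20.0
time: 10.75
ee_pos: [0.6341, 0.2883, 0.1416]
eef_rot: [1.0, -0.008, 0.002, -0.001]
contact_force: [-0.2, -0.6, 0.3]
gripper_width: 0.0765
grip_force: 0.0
time: 13.5
ee_pos: [0.4618, -0.2747, 0.1386]
eef_rot: [1.0, -0.008, 0.0, -0.0]
contact_force: [-0.7, 0.4, -0.4]
gripper_width: 0.0762
grip_force: 0.0
t 13.5 at [ 0.4618 -0.2747  0.1386] yaw -0.97 tilt [0.   0.01] w 0.0762 | GO units [0.01 0.02 2.35] turn 0.01
```

View pics/w2.png

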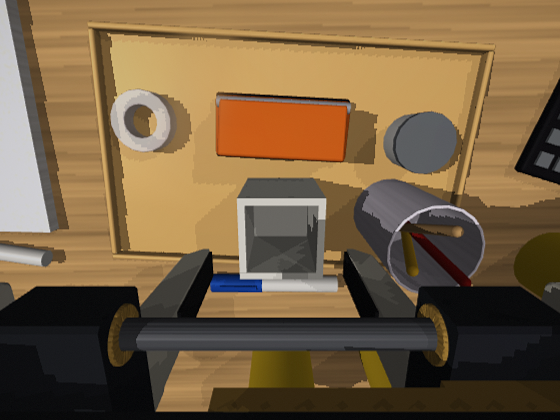

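The view shows the pot rim, (240,198) to (325,278), square to the jaws and centred between the fingers. The tin at (425,245) is clear.

```bash
python3 -m inch '[[0,0.02,0.8,0,0,0],[0,0,0.9,0,0,0],[0,0,0.65,0,0,0],[0,0,0,0,0,0],[0,0,0,0,0,0]]'; python3 -m inch '[[0,0,0,0,0,0],[0,0,0,0,0,0],[0,0,0,0,0,0],[0,0,0,0,0,0],[0,0,0,0,0,0],[0,0,0,0,0,0],[0,0,0,0,0,0],[0,0,0,0,0,0]]' 0 20; python3 -c "
from h import *
go(.539,.297,.068,-1)"
```

```text
time: 14.18
ee_pos: [0.462, -0.276, 0.0687]
eef_rot: [1.0, -0.009, 0.0, 0.0]
contact_force: [-1.1, 0.7, -0.9]
gripper_width: 0.0761
grip_force: 0.0
time: 15.18
ee_pos: [0.4618, -0.2764, 0.0686]
eef_rot: [1.0, -0.009, 0.0, 0.0]
contact_force: [-0.4, 1.3, 6.8]
gripper_width: 0.0601
grip_force: 20.0
t 15.18 at [ 0.4618 -0.2764  0.0686] yaw -1.02 tilt [ 0.05 -0.03] w 0.0601 | GO units [  2.24 -19.15   0.02] turn -0.0
```

```bash
python3 -m inch '[[0,0,-0.6,0,0,0],[0,0,-0.9,0,0,0],[0.1,-0.45,-0.5,0,0,0],[0.1,-0.8,0,0,0,0],[0.12,-1,0,0,0,0],[0.12,-1,0,0,0,0],[0.12,-1,0,0,0,0],[0.12,-1,0,0,0,0],[0.12,-1,0,0,0,0],[0.12,-1,0,0,0,0],[0.12,-1,0,0,0,0],[0.12,-1,0,0,0,0]]' >/dev/null; python3 -m inch '[[0.12,-1,0,0,0,0],[0.12,-1,0,0,0,0],[0.12,-1,0,0,0,0],[0.12,-1,0,0,0,0],[0.12,-1,0,0,0,0],[0.12,-1,0,0,0,0],[0.12,-1,0,0,0,0],[0.12,-1,0,0,0,0],[0.12,-1,0,0,0,0],[0,-0.7,0,0,0,0],[0,-0.2,0,0,0,0],[0,0,0,0,0,0]]'; python3 -m inch '[[0,0,0.7,0,0,0],[0,0,0.7,0,0,0],[0,0,0.4,0,0,0],[0,0,0.15,0,0,0],[0,0,0.02,0,0,0],[0,0,0,0,0,0]]'; python3 -c "
from h import *
go(.539,.297,.0675,-1)"
```

```text
time: 18.18
ee_pos: [0.5384, 0.2969, 0.1279]
eef_rot: [1.0, -0.009, -0.0, 0.0]
contact_force: [-0.2, 0.3, -2.2]
gripper_width: 0.0598
grip_force: 20.0
time: 18.92
ee_pos: [0.5391, 0.2972, 0.0695]
eef_rot: [1.0, -0.009, 0.0, -0.0]
contact_force: [-0.9, -0.1, -3.2]
gripper_width: 0.0597
grip_force: 20.0
t 18.93 at [0.5391 0.2972 0.0695] yaw -1.01 tilt [0.05 0.02] w 0.0597 | GO units [-0.    0.01  0.07] turn -0.0
```

```bash
python3 -m inch '[[0,0,0.06,0,0,0],[0,0,0,0,0,0],[0,0,0,0,0,0]]'; python3 -m inch '[[0,0,0,0,0,0],[0,0,0,0,0,0],[0,0,0,0,0,0],[0,0,-0.6,0,0,0],[0,0,-0.9,0,0,0],[0,0,-0.9,0,0,0]]' 0.82; python3 -m inch '[[-0.1,0.6,0,0,0,0],[-0.1,1,0,0,0,0],[-0.1,1,0,0,0,0],[-0.1,1,0,0,0,0],[-0.1,1,0,0,0,0],[-0.1,1,0,0,0,0],[-0.1,1,0,0,0,0],[-0.1,1,0,0,0,0],[-0.1,1,0,0,0,0],[-0.1,1,0,0,0,0],[-0.1,1,0,0,0,0],[-0.1,1,0,0,0,0]]'>/dev/null;  python3 -m inch '[[-0.1,1,0,0,0,0],[-0.1,1,0,0,0,0],[-0.1,1,0,0,0,0],[-0.1,1,0,0,0,0],[-0.1,1,0,0,0,0],[-0.1,1,0,0,0,0],[-0.1,1,0,0,0,0],[-0.1,1,0,0,0,0],[-0.1,1,0,0,0,0],[-0.1,1,0,0,0,0],[-0.1,0.86,0,0,0,0],[0,0,0,0,0,0]]' ; python3 -c "
from h import *
go(.4587,-.3755,.075,-1)
from plant import read_camera,state
s=state(); c=read_camera('wrist'); cv2.imwrite('pics/w3.png',c['frame'][:,:,::-1]); np.savez('w3.npz',ee_pos=s['ee_pos'],eef_rot=s['eef_rot'],**c)
"
```

```text
time: 19.3
ee_pos: [0.5392, 0.2973, 0.0675]
eef_rot: [1.0, -0.009, 0.001, -0.0]
contact_force: [-0.0, 0.1, 2.5]
gripper_width: 0.0599
grip_force: 20.0
time: 20.05
ee_pos: [0.5389, 0.2972, 0.1411]
eef_rot: [1.0, -0.009, 0.0, -0.0]
contact_force: [-0.3, 0.1, -0.1]
gripper_width: 0.0764
grip_force: 0.0
time: 23.05
ee_pos: [0.457, -0.3767, 0.1387]
eef_rot: [1.0, -0.01, -0.0, -0.0]
contact_force: [0.2, 0.2, 0.4]
gripper_width: 0.0761
grip_force: 0.0
t 23.05 at [ 0.457  -0.3767  0.1387] yaw -1.12 tilt [-0.02  0.01] w 0.0761 | GO units [ 0.05 -0.04  2.12] turn -0.02
```

View pics/w3.png

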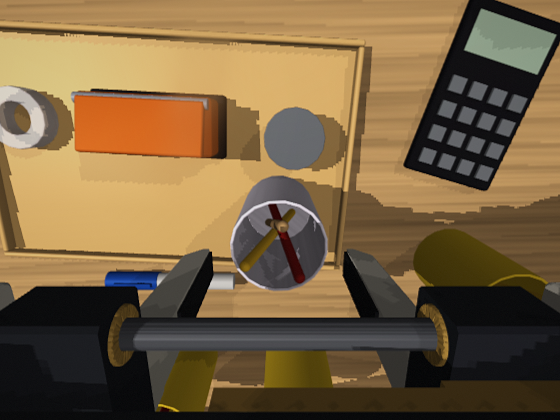

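The silver tin (279,243) sits centred between the jaws, and the clips at (295,138) are clear behind it.

```bash
python3 -m inch '[[0.05,-0.04,0.7,0,0,0],[0,0,0.8,0,0,0],[0,0,0.6,0,0,0],[0,0,0,0,0,0],[0,0,0,0,0,0]]'; python3 -m inch '[[0,0,0,0,0,0],[0,0,0,0,0,0],[0,0,0,0,0,0],[0,0,0,0,0,0],[0,0,0,0,0,0],[0,0,0,0,0,0],[0,0,0,0,0,0]]' 0 20; python3 -c "
from h import *
go(.4444,.3059,.075,-1)"
```

```text
time: 23.72
ee_pos: [0.4598, -0.3743, 0.0768]
eef_rot: [1.0, -0.009, 0.0, 0.0]
contact_force: [0.1, 0.4, -1.0]
gripper_width: 0.0764
grip_force: 0.0
time: 24.6
ee_pos: [0.4599, -0.3748, 0.0769]
eef_rot: [1.0, -0.009, 0.001, 0.001]
contact_force: [0.9, -1.0, 6.1]
gripper_width: 0.0635
grip_force: 19.8
t 24.6 at [ 0.4599 -0.3748  0.0769] yaw -1.02 tilt [ 0.07 -0.08] w 0.0635 | GO units [ -0.91 -22.68   0.06] turn -0.0
```

```bash
python3 -m inch '[[0,0,-0.6,0,0,0],[0,0,-0.9,0,0,0],[-0.04,-0.4,-0.5,0,0,0],[-0.04,-0.8,0,0,0,0],[-0.04,-1,0,0,0,0],[-0.04,-1,0,0,0,0],[-0.04,-1,0,0,0,0],[-0.04,-1,0,0,0,0],[-0.04,-1,0,0,0,0],[-0.04,-1,0,0,0,0],[-0.04,-1,0,0,0,0],[-0.04,-1,0,0,0,0]]' >/dev/null; python3 -m inch '[[-0.04,-1,0,0,0,0],[-0.04,-1,0,0,0,0],[-0.04,-1,0,0,0,0],[-0.04,-1,0,0,0,0],[-0.04,-1,0,0,0,0],[-0.04,-1,0,0,0,0],[-0.04,-1,0,0,0,0],[-0.04,-1,0,0,0,0],[-0.04,-1,0,0,0,0],[-0.04,-1,0,0,0,0],[-0.04,-1,0,0,0,0],[-0.04,-1,0,0,0,0]]'; python3 -m inch '[[-0.03,-0.9,0,0,0,0],[0,-0.48,0,0,0,0],[0,-0.1,0,0,0,0],[0,0,0.7,0,0,0],[0,0,0.7,0,0,0],[0,0,0.4,0,0,0],[0,0,0.15,0,0,0],[0,0,0.02,0,0,0],[0,0,0,0,0,0]]'; python3 -c "
from h import *
go(.4444,.3059,.0757,-1)"
```

```text
time: 27.6
ee_pos: [0.4431, 0.2632, 0.1362]
eef_rot: [1.0, -0.009, -0.0, 0.0]
contact_force: [-0.2, 0.7, -1.2]
gripper_width: 0.063
grip_force: 19.8
time: 28.72
ee_pos: [0.4444, 0.3066, 0.0775]
eef_rot: [1.0, -0.009, 0.0, -0.0]
contact_force: [-0.3, 0.3, -1.5]
gripper_width: 0.0629
grip_force: 19.8
t 28.73 at [0.4444 0.3066 0.0775] yaw -1.01 tilt [0.04 0.02] w 0.0629 | GO units [-0.    0.02  0.06] turn -0.0
```

```bash
python3 -m inch '[[0,0,0.06,0,0,0],[0,0,0,0,0,0],[0,0,0,0,0,0]]'; python3 -m inch '[[0,0,0,0,0,0],[0,0,0,0,0,0],[0,0,0,0,0,0],[0,0,-0.6,0,0,0],[0,0,-0.9,0,0,0],[0,0,-0.9,0,0,0],[0,0,-0.9,0,0,0],[0,0,-0.7,0,0,0]]' 0.82; python3 -m inch '[[0.3,0.6,0,0,0,0],[0.37,1,0,0,0,0],[0.37,1,0,0,0,0],[0.37,1,0,0,0,0],[0.37,1,0,0,0,0],[0.37,1,0,0,0,0],[0.37,1,0,0,0,0],[0.37,1,0,0,0,0],[0.37,1,0,0,0,0],[0.43,0.9,0,0,0,0],[0,0.3,0,0,0,0],[0,0,0,0,0,0]]'; python3 -m inch '[[0,0,0,0,0,0],[0,0,0,0,0,0]]'>/dev/null; python3 - <<'E'
from h import *; from plant import state,read_camera
s=state(); c=read_camera("wrist"); np.savez("w4.npz",ee_pos=s["ee_pos"],eef_rot=s["eef_rot"],**c); cv2.imwrite("pics/w4.png",c["frame"][:,:,::-1])
C=wcam(c,s); f=c["frame"]; P=cloud(c["range_z"],C); hsv=cv2.cvtColor(f,cv2.COLOR_RGB2HSV)
m=(hsv[...,1]<30)&(hsv[...,2]>150)&(P[...,2]<.03)&(P[...,2]>.006); print("paper",rect(m,.012,C),m.sum())
t=read_camera("top"); T=cam(t); cv2.imwrite("pics/top2.png",cv2.resize(t["frame"][110:230,140:420,::-1],None,fx=2.8,fy=2.8,interpolation=cv2.INTER_CUBIC))
go(.535,-.277,.15)
E
```

```text
time: 29.1
ee_pos: [0.4445, 0.3067, 0.0758]
eef_rot: [1.0, -0.009, 0.0, -0.0]
contact_force: [-0.5, -2.1, 6.0]
gripper_width: 0.0635
grip_force: 19.8
time: 30.1
ee_pos: [0.4443, 0.3067, 0.1976]
eef_rot: [1.0, -0.009, 0.001, -0.0]
contact_force: [-0.2, -0.2, 0.4]
gripper_width: 0.0761
grip_force: 0.0
time: 31.6
ee_pos: [0.549, 0.0102, 0.1948]
eef_rot: [1.0, -0.009, -0.0, -0.0]
contact_force: [-0.1, 0.5, 0.1]
gripper_width: 0.0759
grip_force: 0.0
paper (0.5525, 0.0109, 148, 210, -2.43) 26990
t 31.95 at [0.5496 0.0112 0.1952] yaw -0.96 tilt [ 0.01 -0.  ] w 0.0763 | GO units [-0.32  9.61  1.51] turn 0.0
```

View pics/w4.png

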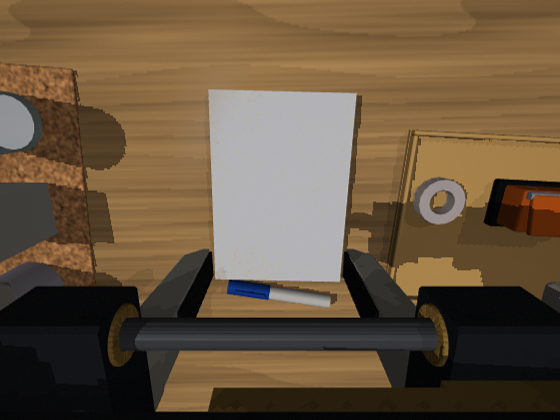

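View pics/top2.png

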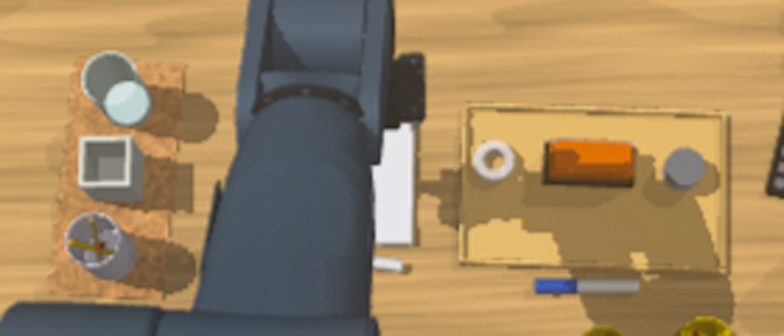

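The wrist view shows the paper at (283,185) with nothing on it. In the top crop all three containers stand upright on the mat, and the tape, punch and clips are untouched. Next is the punch.

```bash
python3 -m inch '[[0,0.6,0,0,0,0],[-0.04,1,0,0,0,0],[-0.04,1,0,0,0,0],[-0.04,1,0,0,0,0],[-0.04,1,0,0,0,0],[-0.04,1,0,0,0,0],[-0.04,1,0,0,0,0],[-0.04,1,0,0,0,0],[-0.04,1,0,0,0,0],[0,1,0,0,0,0],[0,0,0,0,0,0],[0,0,0,0,0,0]]' 0.75 30; python3 - <<'E'
from h import *; from plant import state,read_camera
s=state(); c=read_camera("wrist"); np.savez("w5.npz",ee_pos=s["ee_pos"],eef_rot=s["eef_rot"],**c)
C=wcam(c,s); f=c["frame"]; P=cloud(c["range_z"],C); hsv=cv2.cvtColor(f,cv2.COLOR_RGB2HSV)
z=P[...,2]; n=(P[...,0]>.48)&(P[...,0]<.6)&(abs(P[...,1]+.277)<.07)
o=n&(hsv[...,0]<17)&(hsv[...,1]>180)&(hsv[...,2]>60)
print("all orange@.047",rect(o,.047,C)); print("lever@.062",rect(o&(z>.056),.062,C)); print("anything above .035", rect(n&(z>.035),.047,C))
q=P[n&(z>.012)&(z<.075)][:,:2]*1000; print("footprint cloud",cv2.minAreaRect(q.astype(np.float32)))
q=P[n&(z>.030)&(z<.075)][:,:2]*1000; print("body cloud",cv2.minAreaRect(q.astype(np.float32)))
for nm,x,y,zz in (("clips",.5233,-.3888,.035),("tape",.5431,-.1633,.019)):
    m=(np.hypot(P[...,0]-x,P[...,1]-y)<.035)&(z>zz)
    if m.sum()>50: 
        p=plane(big(m)[:,0,:],zz+.005,C)[:,:2]; print(nm,cv2.minEnclosingCircle((p*1000).astype(np.float32)))
go(.535,-.277,.15,85.9)
E
```

```text
time: 33.45
ee_pos: [0.5347, -0.277, 0.195]
eef_rot: [1.0, -0.009, -0.0, -0.0]
contact_force: [-0.2, -0.3, 0.1]
gripper_width: 0.0699
grip_force: 0.0
all orange@.047 (0.5311, -0.2773, 98, 42, -3.96)
lever@.062 (0.5323, -0.277, 91, 33, -3.92)
anything above .035 (0.3738, -0.2744, 693, 229, -1.01)
footprint cloud ((557.03271484375, -284.134765625), (123.45630645751953, 87.76432800292969), 88.8155288696289)
body cloud ((536.3108520507812, -277.8344421386719), (99.240234375, 43.00146484375), 86.01715850830078)
clips ((523.1643676757812, -388.41748046875), 24.787288665771484)
tape ((543.42822265625, -163.58001708984375), 25.355754852294922)
t 33.5 at [ 0.5348 -0.2767  0.1951] yaw -0.99 tilt [-0.01  0.01] w 0.0697 | GO units [-0.01  0.01  1.5 ] turn -17.38
```

```bash
python3 -m inch '[[0,0,0,0,0,-1],[0,0,0,0,0,-1],[0,0,0,0,0,-1],[0,0,0,0,0,-1],[0,0,0,0,0,-1],[0,0,0,0,0,-1],[0,0,0,0,0,-1],[0,0,0,0,0,-1],[0,0,0,0,0,-1]]' >/dev/null; python3 -m inch '[[0,0,0.4,0,0,-1],[0,0,0.5,0,0,-1],[0,0,0.5,0,0,-1],[0,0,0.5,0,0,-1],[0,0,0.5,0,0,-1],[0,0,0.5,0,0,-1],[0,0,0.1,0,0,-1],[0,0,0,0,0,-1],[0,0,0,0,0,-0.4],[0,0,0,0,0,0],[0,0,0,0,0,0]]'; python3 -c "
from h import *
go(.536,-.2775,.037,86)
from plant import read_camera,state
c=read_camera('wrist'); cv2.imwrite('pics/w6.png',c['frame'][:,:,::-1])
"
```

```text
time: 36.0
ee_pos: [0.5351, -0.277, 0.1053]
eef_rot: [0.732, 0.682, 0.0, 0.0]
contact_force: [0.9, -0.1, 0.5]
gripper_width: 0.0698
grip_force: 0.0
t 36.0 at [ 0.5351 -0.277   0.1053] yaw 85.94 tilt [ 0.01 -0.01] w 0.0698 | GO units [-0.02  0.03  2.28] turn -0.01
```

View pics/w6.png

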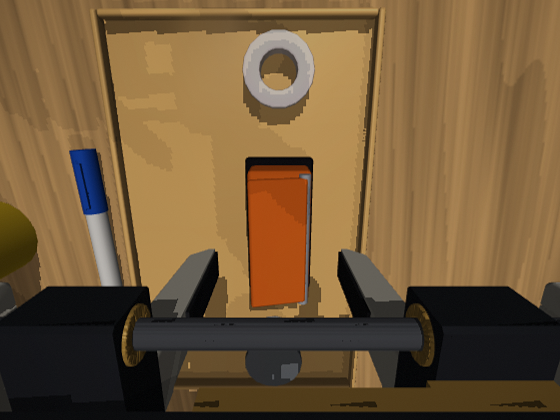

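The punch (280,235) is centred and aligned between the jaws, with the tape at (278,68) and clips at (273,362) clear. I'll descend and grip.

```bash
python3 -m inch '[[-0.02,0.03,0.7,0,0,0],[0,0,0.8,0,0,0],[0,0,0.55,0,0,0],[0,0,0.2,0,0,0],[0,0,0,0,0,0],[0,0,0,0,0,0]]'; python3 -m inch '[[0,0,0,0,0,0],[0,0,0,0,0,0],[0,0,0,0,0,0],[0,0,0,0,0,0],[0,0,0,0,0,0],[0,0,0,0,0,0],[0,0,0,0,0,0],[0,0,0,0,0,0]]' 0 30; python3 -c "
from h import *
go(.5525,.0105,.044,87.55)"
```

```text
time: 36.8
ee_pos: [0.5362, -0.278, 0.0384]
eef_rot: [0.731, 0.682, 0.0, 0.001]
contact_force: [0.1, 0.2, -0.4]
gripper_width: 0.07
grip_force: 0.0
time: 37.8
ee_pos: [0.5359, -0.2778, 0.0378]
eef_rot: [0.731, 0.682, 0.0, 0.0]
contact_force: [-0.8, 1.1, 2.5]
gripper_width: 0.0438
grip_force: 30.0
t 37.8 at [ 0.5359 -0.2778  0.0378] yaw 85.99 tilt [ 0.01 -0.01] w 0.0438 | GO units [ 9.63  0.14 -0.21] turn -0.31
```

```bash
python3 -m inch '[[0,0,-0.4,0,0,0],[0,0,-0.8,0,0,0],[0,0,-0.8,0,0,0],[0,0,0,0,0,-0.31],[0.4,0.01,0,0,0,0],[0.8,0.01,0,0,0,0],[0.9,0.02,0,0,0,0],[0.9,0.02,0,0,0,0],[0.9,0.02,0,0,0,0],[0.9,0.01,0,0,0,0],[0.9,0.01,0,0,0,0],[0.9,0.01,0,0,0,0]]'; python3 -m inch '[[0.9,0.01,0,0,0,0],[0.9,0.01,0,0,0,0],[0.8,0.01,0,0,0,0],[0.33,0,0,0,0,0],[0,0,0.5,0,0,0],[0,0,0.7,0,0,0],[0,0,0.3,0,0,0],[0,0,0.15,0,0,0],[0,0,0,0,0,0],[0,0,0,0,0,0]]'; python3 -c "
from h import *
go(.5525,.0105,.0448,87.55)"
```

```text
time: 39.3
ee_pos: [0.5469, -0.0776, 0.0969]
eef_rot: [0.722, 0.692, -0.0, -0.001]
contact_force: [0.2, -0.5, -3.9]
gripper_width: 0.0436
grip_force: 30.0
time: 40.55
ee_pos: [0.5526, 0.0075, 0.0486]
eef_rot: [0.722, 0.692, 0.0, 0.0]
contact_force: [0.3, 0.5, -2.9]
gripper_width: 0.0437
grip_force: 30.0
t 40.55 at [0.5526 0.0075 0.0486] yaw 87.53 tilt [ 0.05 -0.  ] w 0.0437 | GO units [ 0.1  -0.01  0.13] turn -0.0
```

```bash
python3 -m inch '[[0.1,0,0,0,0,0],[0,0,0.08,0,0,0],[0,0,0.04,0,0,0],[0,0,0,0,0,0],[0,0,0,0,0,0]]'; python3 -c "
from h import *
go(.5525,.0105,.0445,87.55)"; python3 -m inch '[[0,0,0.01,0,0,0],[0,0,0,0,0,0]]'
```

```text
time: 41.18
ee_pos: [0.5524, 0.0107, 0.0448]
eef_rot: [0.722, 0.692, 0.0, -0.0]
contact_force: [-2.4, 2.0, 5.2]
gripper_width: 0.0441
grip_force: 30.0
t 41.17 at [0.5524 0.0107 0.0448] yaw 87.54 tilt [-0.    0.01] w 0.0441 | GO units [-0.01  0.    0.01] turn -0.0
time: 41.42
ee_pos: [0.5524, 0.0107, 0.0448]
eef_rot: [0.722, 0.692, 0.0, -0.0]
contact_force: [-4.8, 2.3, 9.2]
gripper_width: 0.0439
grip_force: 30.0
```

```bash
python3 -m inch '[[0,0,0,0,0,0],[0,0,0,0,0,0],[0,0,0,0,0,0],[0,0,-0.5,0,0,0],[0,0,-0.9,0,0,0],[0,0,-0.9,0,0,0],[0,0,-0.9,0,0,1],[0,0,-0.9,0,0,1],[0,0,-0.9,0,0,1],[0,0,0,0,0,1],[0,0,0,0,0,1],[0,0,0,0,0,1]]' 0.75; python3 -m inch '[[0,0,0,0,0,1],[0,0,0,0,0,1],[0,0,0,0,0,1],[0,0,0,0,0,1],[0,0,0,0,0,1],[0,0,0,0,0,1],[0,0,0,0,0,1],[0,0,0,0,0,1],[0,0,0,0,0,1],[0,0,0,0,0,1],[0,0,0,0,0,1],[0,0,0,0,0,0.71]]' >/dev/null; python3 -m inch '[[0,0,0,0,0,0],[0,0,0,0,0,0]]' 0.82 20; python3 - <<'E'
from h import *; from plant import state,read_camera
s=state(); c=read_camera("wrist"); np.savez("w7.npz",ee_pos=s["ee_pos"],eef_rot=s["eef_rot"],**c); cv2.imwrite("pics/w7.png",c["frame"][:,:,::-1])
C=wcam(c,s); f=c["frame"]; P=cloud(c["range_z"],C); hsv=cv2.cvtColor(f,cv2.COLOR_RGB2HSV); z=P[...,2]
n=(abs(P[...,0]-.5525)<.05)&(abs(P[...,1]-.01)<.07)
q=P[n&(z>.040)&(z<.085)][:,:2]*1000; print("body cloud",cv2.minAreaRect(q.astype(np.float32)))
m=(hsv[...,1]<30)&(hsv[...,2]>130)&(z<.03)&(z>.006); print("paper",rect(m,.012,C))
go(.4445,.3067,.14,-1.0)
E
```

```text
time: 42.92
ee_pos: [0.5524, 0.0106, 0.1954]
eef_rot: [0.877, 0.48, 0.0, 0.0]
contact_force: [0.4, 0.2, -0.5]
gripper_width: 0.0701
grip_force: 0.0
time: 44.68
ee_pos: [0.5525, 0.0106, 0.1947]
eef_rot: [1.0, -0.008, 0.0, 0.0]
contact_force: [-0.1, 0.5, -0.7]
gripper_width: 0.076
grip_force: 0.0
body cloud ((552.7291870117188, 11.085533142089844), (100.12918853759766, 43.15443801879883), 87.65444946289062)
paper (0.5525, 0.0109, 148, 210, -2.37)
t 44.73 at [0.5524 0.0107 0.1946] yaw -0.94 tilt [ 0.02 -0.  ] w 0.076 | GO units [-3.77 -9.8   1.82] turn 0.01
```

View pics/w7.png

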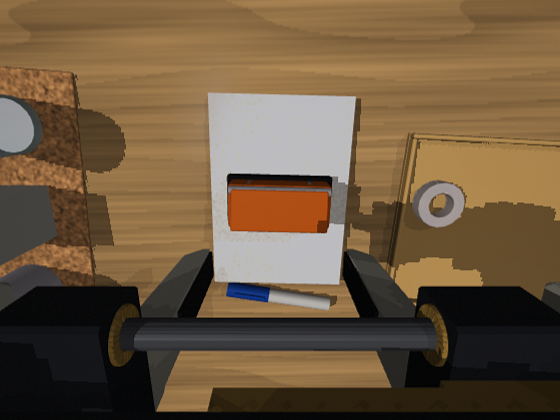

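The punch (280,205) sits centred on the paper and square to it, with centre error under 1 mm and angle error under 0.1°. Now the containers go back, the tin first.

```bash
python3 -m inch '[[-0.3,-0.6,0,0,0,0],[-0.38,-1,0,0,0,0],[-0.38,-1,0,0,0,0],[-0.38,-1,0,0,0,0],[-0.38,-1,0,0,0,0],[-0.38,-1,0,0,0,0],[-0.38,-1,0,0,0,0],[-0.38,-1,0,0,0,0],[-0.38,-1,0,0,0,0],[-0.38,-0.9,0,0,0,0],[-0.05,-0.3,0,0,0,0]]'>/dev/null; python3 -m inch '[[0,0,0.8,0,0,0],[0,0,0.8,0,0,0],[0,0,0,0,0,0],[0,0,0,0,0,0]]'; python3 -c "
from h import *
go(.4445,.3067,.0758,-1.0)"
```

```text
time: 46.6
ee_pos: [0.4449, 0.3067, 0.1471]
eef_rot: [1.0, -0.009, 0.0, -0.0]
contact_force: [0.7, -0.1, 0.3]
gripper_width: 0.0767
grip_force: 0.0
t 46.6 at [0.4449 0.3067 0.1471] yaw -1.01 tilt [0.05 0.03] w 0.0767 | GO units [-0.01 -0.    2.38] turn -0.0
```

```bash
python3 -m inch '[[-0.01,0,0.8,0,0,0],[0,0,0.9,0,0,0],[0,0,0.55,0,0,0],[0,0,0.13,0,0,0],[0,0,0,0,0,0]]'; python3 -m inch '[[0,0,0,0,0,0],[0,0,0,0,0,0],[0,0,0,0,0,0],[0,0,0,0,0,0],[0,0,0,0,0,0],[0,0,0,0,0,0],[0,0,0,0,0,0]]' 0 20; python3 -c "
from h import *
go(.4599,-.3748,.0769,-1.02)"
```

```text
time: 47.22
ee_pos: [0.4446, 0.3068, 0.0755]
eef_rot: [1.0, -0.009, 0.0, -0.0]
contact_force: [0.9, -0.2, 0.4]
gripper_width: 0.076
grip_force: 0.0
time: 48.1
ee_pos: [0.4446, 0.3068, 0.0755]
eef_rot: [1.0, -0.009, 0.0, -0.0]
contact_force: [-0.5, -2.0, 5.6]
gripper_width: 0.0637
grip_force: 19.8
t 48.1 at [0.4446 0.3068 0.0755] yaw -1.01 tilt [0.05 0.03] w 0.0637 | GO units [ 0.91 22.71 -0.05] turn 0.0
```

```bash
python3 -m inch '[[0,0,-0.6,0,0,0],[0,0,-0.9,0,0,0],[0,0,-0.9,0,0,0],[0,0.4,-0.6,0,0,0],[0.04,0.8,0,0,0,0],[0.04,1,0,0,0,0],[0.04,1,0,0,0,0],[0.04,1,0,0,0,0],[0.04,1,0,0,0,0],[0.04,1,0,0,0,0],[0.04,1,0,0,0,0],[0.04,1,0,0,0,0]]' >/dev/null; python3 -m inch '[[0.04,1,0,0,0,0],[0.04,1,0,0,0,0],[0.04,1,0,0,0,0],[0.04,1,0,0,0,0],[0.04,1,0,0,0,0],[0.04,1,0,0,0,0],[0.04,1,0,0,0,0],[0.04,1,0,0,0,0],[0.04,1,0,0,0,0],[0.04,1,0,0,0,0],[0.04,1,0,0,0,0],[0.04,1,0,0,0,0]]'>/dev/null; python3 -m inch '[[0.06,1,0,0,0,0],[0.04,0.9,0,0,0,0],[0,0.5,0,0,0,0],[0,0.1,0,0,0,0],[0,0,0.7,0,0,0],[0,0,0.7,0,0,0],[0,0,0,0,0,0],[0,0,0,0,0,0]]'; python3 -c "
from h import *
go(.4599,-.3748,.0769,-1.02)"
```

```text
time: 52.1
ee_pos: [0.4595, -0.3746, 0.1237]
eef_rot: [1.0, -0.009, 0.0, 0.0]
contact_force: [-0.2, 0.6, -1.8]
gripper_width: 0.0633
grip_force: 19.8
t 52.1 at [ 0.4595 -0.3746  0.1237] yaw -0.98 tilt [ 0.03 -0.03] w 0.0633 | GO units [0.01 0.01 1.56] turn 0.01
```

```bash
python3 -m inch '[[0.01,0.01,0.7,0,0,0],[0,0,0.5,0,0,0],[0,0,0.2,0,0,0],[0,0,0.1,0,0,0],[0,0,0,0,0,0],[0,0,0,0,0,0]]'; python3 -c "
from h import *
go(.4599,-.3748,.0765,-1.02)"
```

```text
time: 52.85
ee_pos: [0.4597, -0.3752, 0.0783]
eef_rot: [1.0, -0.009, 0.0, 0.0]
contact_force: [0.1, -0.9, -2.4]
gripper_width: 0.0633
grip_force: 19.8
t 52.85 at [ 0.4597 -0.3752  0.0783] yaw -1.01 tilt [ 0.03 -0.03] w 0.0633 | GO units [ 0.01 -0.01  0.06] turn 0.0
```

```bash
python3 -m inch '[[0.01,-0.01,0.04,0,0,0],[0,0,0.02,0,0,0],[0,0,0,0,0,0],[0,0,0,0,0,0]]'; python3 -m inch '[[0,0,0,0,0,0],[0,0,0,0,0,0],[0,0,0,0,0,0],[0,0,-0.6,0,0,0],[0,0,-0.9,0,0,0],[0,0,-0.9,0,0,0]]' 0.82;  python3 -m inch '[[0.1,-0.6,0,0,0,0],[0.1,-1,0,0,0,0],[0.1,-1,0,0,0,0],[0.1,-1,0,0,0,0],[0.1,-1,0,0,0,0],[0.1,-1,0,0,0,0],[0.1,-1,0,0,0,0],[0.1,-1,0,0,0,0],[0.1,-1,0,0,0,0],[0.1,-1,0,0,0,0],[0.1,-1,0,0,0,0],[0.1,-1,0,0,0,0]]'>/dev/null;  python3 -m inch '[[0.1,-1,0,0,0,0],[0.1,-1,0,0,0,0],[0.1,-1,0,0,0,0],[0.1,-1,0,0,0,0],[0.1,-1,0,0,0,0],[0.1,-1,0,0,0,0],[0.1,-1,0,0,0,0],[0.1,-1,0,0,0,0],[0.1,-1,0,0,0,0],[0.1,-1,0,0,0,0],[0.05,-0.85,0,0,0,0],[0,0,0,0,0,0]]' >/dev/null; python3 -m inch '[[0,0,0.5,0,0,0],[0,0,0,0,0,0],[0,0,0,0,0,0]]'; python3 -c "
from h import *
go(.5392,.2973,.0675,-1)"
```

```text
time: 53.35
ee_pos: [0.46, -0.3749, 0.0765]
eef_rot: [1.0, -0.009, 0.0, 0.0]
contact_force: [-2.0, 0.9, 5.3]
gripper_width: 0.0634
grip_force: 19.7
time: 54.1
ee_pos: [0.46, -0.3749, 0.1501]
eef_rot: [1.0, -0.009, 0.0, 0.0]
contact_force: [0.1, 0.4, 0.2]
gripper_width: 0.0761
grip_force: 0.0
time: 57.48
ee_pos: [0.5391, 0.2968, 0.1329]
eef_rot: [1.0, -0.009, -0.0, 0.0]
contact_force: [0.2, -0.1, -0.5]
gripper_width: 0.0765
grip_force: 0.0
t 57.48 at [0.5391 0.2968 0.1329] yaw -1.05 tilt [-0.03 -0.01] w 0.0765 | GO units [ 0.   -0.02  2.18] turn -0.01
```

```bash
python3 -m inch '[[0,-0.02,0.8,0,0,0],[0,0,0.8,0,0,0],[0,0,0.45,0,0,0],[0,0,0.13,0,0,0],[0,0,0,0,0,0]]'; python3 -m inch '[[0,0,0,0,0,0],[0,0,0,0,0,0],[0,0,0,0,0,0],[0,0,0,0,0,0],[0,0,0,0,0,0],[0,0,0,0,0,0],[0,0,0,0,0,0],[0,0,0,0,0,0]]' 0 20; python3 -c "
from h import *
go(.4618,-.2764,.0686,-1.02)"
```

```text
time: 58.1
ee_pos: [0.5395, 0.2981, 0.0681]
eef_rot: [1.0, -0.009, 0.0, -0.0]
contact_force: [0.2, 0.0, -0.9]
gripper_width: 0.0763
grip_force: 0.0
time: 59.1
ee_pos: [0.5394, 0.2981, 0.0682]
eef_rot: [1.0, -0.009, 0.0, -0.0]
contact_force: [-0.6, -2.3, 6.2]
gripper_width: 0.06
grip_force: 20.0
t 59.1 at [0.5394 0.2981 0.0682] yaw -1.0 tilt [0.04 0.01] w 0.06 | GO units [-2.250e+00  1.919e+01 -1.000e-02] turn 0.0
```

```bash
python3 -m inch '[[0,0,-0.6,0,0,0],[0,0,-0.9,0,0,0],[0,0,-0.9,0,0,0],[0,0.4,-0.9,0,0,0],[-0.1,0.8,-0.1,0,0,0],[-0.12,1,0,0,0,0],[-0.12,1,0,0,0,0],[-0.12,1,0,0,0,0],[-0.12,1,0,0,0,0],[-0.12,1,0,0,0,0],[-0.12,1,0,0,0,0],[-0.12,1,0,0,0,0]]' >/dev/null; python3 -m inch '[[-0.12,1,0,0,0,0],[-0.12,1,0,0,0,0],[-0.12,1,0,0,0,0],[-0.12,1,0,0,0,0],[-0.12,1,0,0,0,0],[-0.12,1,0,0,0,0],[-0.12,1,0,0,0,0],[-0.12,1,0,0,0,0],[-0.12,1,0,0,0,0],[-0.12,1,0,0,0,0],[-0.11,0.8,0,0,0,0],[0,0.19,0,0,0,0]]'>/dev/null; python3 -m inch '[[0,0,0.6,0,0,0],[0,0,0.9,0,0,0],[0,0,0.5,0,0,0],[0,0,0,0,0,0],[0,0,0,0,0,0]]'; python3 -c "
from h import *
go(.4618,-.2764,.0692,-1.02)"
```

```text
time: 62.72
ee_pos: [0.4619, -0.2765, 0.1103]
eef_rot: [1.0, -0.009, 0.0, 0.0]
contact_force: [0.1, 0.2, -2.6]
gripper_width: 0.0601
grip_force: 20.0
t 62.73 at [ 0.4619 -0.2765  0.1103] yaw -1.0 tilt [ 0.04 -0.03] w 0.0601 | GO units [-0.   -0.    1.37] turn 0.0
```

```bash
python3 -m inch '[[0,0,0.7,0,0,0],[0,0,0.4,0,0,0],[0,0,0.2,0,0,0],[0,0,0.02,0,0,0],[0,0,0,0,0,0],[0,0,0,0,0,0]]'; python3 -c "
from h import *
go(.4618,-.2764,.0692,-1.02)"
```

```text
time: 63.48
ee_pos: [0.4618, -0.2766, 0.0705]
eef_rot: [1.0, -0.009, 0.0, 0.0]
contact_force: [-0.5, -0.5, -2.3]
gripper_width: 0.0596
grip_force: 20.0
t 63.48 at [ 0.4618 -0.2766  0.0705] yaw -1.01 tilt [ 0.03 -0.02] w 0.0596 | GO units [ 0.   -0.01  0.04] turn 0.0
```

```bash
python3 -m inch '[[0,-0.01,0.04,0,0,0],[0,0,0.01,0,0,0],[0,0,0,0,0,0],[0,0,0,0,0,0]]'; python3 -m inch '[[0,0,0,0,0,0],[0,0,0,0,0,0],[0,0,0,0,0,0],[0,0,-0.6,0,0,0],[0,0,-0.9,0,0,0],[0,0,-0.9,0,0,0],[0,0,-0.2,0,0,0.6]]' 0.82;  python3 -m inch '[[0.2,-0.6,0,0,0,0],[0.22,-1,0,0,0,0],[0.22,-1,0,0,0,0],[0.22,-1,0,0,0,0],[0.22,-1,0,0,0,0],[0.22,-1,0,0,0,0],[0.22,-1,0,0,0,0],[0.22,-1,0,0,0,0],[0.22,-1,0,0,0,0],[0.22,-1,0,0,0,0],[0.22,-1,0,0,0,0],[0.22,-1,0,0,0,0]]'>/dev/null;  python3 -m inch '[[0.22,-1,0,0,0,0],[0.22,-1,0,0,0,0],[0.22,-1,0,0,0,0],[0.22,-1,0,0,0,0],[0.22,-1,0,0,0,0],[0.22,-1,0,0,0,0],[0.22,-1,0,0,0,0],[0.24,-0.57,0,0,0,0],[0,0,0,0,0,0],[0,0,0,0,0,0]]'; python3 -c "
from h import *
go(.6335,.288,.0731,-4.0)"
```

```text
time: 63.98
ee_pos: [0.4617, -0.2762, 0.0692]
eef_rot: [1.0, -0.009, 0.0, 0.0]
contact_force: [-2.3, 0.1, 4.8]
gripper_width: 0.0602
grip_force: 20.0
time: 64.85
ee_pos: [0.4624, -0.2766, 0.1495]
eef_rot: [0.999, -0.035, 0.002, 0.001]
contact_force: [0.2, 0.5, -0.2]
gripper_width: 0.0764
grip_force: 0.0
time: 67.6
ee_pos: [0.6327, 0.2883, 0.1463]
eef_rot: [0.999, -0.035, -0.0, 0.0]
contact_force: [1.1, -0.2, 0.4]
gripper_width: 0.0765
grip_force: 0.0
t 67.6 at [0.6327 0.2883 0.1463] yaw -3.97 tilt [-0.04 -0.02] w 0.0765 | GO units [0.03 0.01 2.44] turn 0.01
```

```bash
python3 -m inch '[[0.03,0.01,0.8,0,0,0],[0,0,0.9,0,0,0],[0,0,0.6,0,0,0],[0,0,0.13,0,0,0],[0,0,0,0,0,0]]'; python3 -m inch '[[0,0,0,0,0,0],[0,0,0,0,0,0],[0,0,0,0,0,0],[0,0,0,0,0,0],[0,0,0,0,0,0],[0,0,0,0,0,0],[0,0,0,0,0,0]]' 0 20; python3 -c "
from h import *
go(.4694,-.182,.074,-4.0)"
```

```text
time: 68.22
ee_pos: [0.6346, 0.288, 0.0742]
eef_rot: [0.999, -0.035, 0.0, -0.0]
contact_force: [0.6, -0.0, 0.3]
gripper_width: 0.0762
grip_force: 0.0
time: 69.1
ee_pos: [0.6348, 0.288, 0.0746]
eef_rot: [0.999, -0.035, 0.001, -0.0]
contact_force: [-0.7, -2.4, 6.3]
gripper_width: 0.0651
grip_force: 19.7
t 69.1 at [0.6348 0.288  0.0746] yaw -4.01 tilt [0.08 0.01] w 0.0651 | GO units [-4.41 16.01  0.02] turn -0.0
```

```bash
python3 -m inch '[[0,0,-0.6,0,0,0],[0,0,-0.9,0,0,0],[0,0,-0.9,0,0,0],[-0.1,0.4,-0.9,0,0,0],[-0.2,0.8,-0.1,0,0,0],[-0.28,1,0,0,0,0],[-0.28,1,0,0,0,0],[-0.28,1,0,0,0,0],[-0.28,1,0,0,0,0],[-0.28,1,0,0,0,0],[-0.28,1,0,0,0,0],[-0.28,1,0,0,0,0]]' >/dev/null; python3 -m inch '[[-0.28,1,0,0,0,0],[-0.28,1,0,0,0,0],[-0.28,1,0,0,0,0],[-0.28,1,0,0,0,0],[-0.28,1,0,0,0,0],[-0.28,1,0,0,0,0],[-0.28,1,0,0,0,0],[-0.15,0.7,0,0,0,0],[0,0.11,0,0,0,0],[0,0,0,0,0,0]]'; python3 -m inch '[[0,0,0.6,0,0,0],[0,0,0.9,0,0,0],[0,0,0.5,0,0,0],[0,0,0,0,0,0],[0,0,0,0,0,0]]'; python3 -c "
from h import *
go(.4707,-.182,.0756,-4.0)"
```

```text
time: 71.85
ee_pos: [0.4702, -0.1816, 0.176]
eef_rot: [0.999, -0.035, 0.0, -0.0]
contact_force: [-0.2, 0.9, -2.4]
gripper_width: 0.0652
grip_force: 19.7
time: 72.47
ee_pos: [0.4705, -0.182, 0.1164]
eef_rot: [0.999, -0.035, 0.0, 0.0]
contact_force: [-0.4, -0.4, -1.9]
gripper_width: 0.0651
grip_force: 19.7
t 72.47 at [ 0.4705 -0.182   0.1164] yaw -3.99 tilt [ 0.05 -0.02] w 0.0651 | GO units [0.01 0.   1.36] turn 0.0
```

```bash
python3 -m inch '[[0,0,0.7,0,0,0],[0,0,0.4,0,0,0],[0,0,0.18,0,0,0],[0,0,0.02,0,0,0],[0,0,0,0,0,0],[0,0,0,0,0,0]]'; python3 -c "
from h import *
go(.4707,-.182,.0756,-4)"
```

```text
time: 73.22
ee_pos: [0.4702, -0.182, 0.077]
eef_rot: [0.999, -0.035, 0.0, 0.0]
contact_force: [0.3, 0.0, -1.5]
gripper_width: 0.0655
grip_force: 19.7
t 73.22 at [ 0.4702 -0.182   0.077 ] yaw -4.01 tilt [ 0.03 -0.02] w 0.0655 | GO units [ 0.02 -0.    0.05] turn -0.0
```

```bash
python3 -m inch '[[0.01,0,0.04,0,0,0],[0,0,0.01,0,0,0],[0,0,0,0,0,0],[0,0,0,0,0,0]]'; python3 -m inch '[[0,0,0,0,0,0],[0,0,0,0,0,0],[0,0,0,0,0,0],[0,0,-0.6,0,0,0],[0,0,-0.9,0,0,0],[0,0,-0.9,0,0,0],[0,0,-1,0,0,0],[0,0,-1,0,0,0]]' 0.82;  python3 -m inch '[[0.55,0.8,-0.8,0,0,0],[0.55,0.8,-0.8,0,0,0],[0.54,0.8,-0.8,0,0,0],[0.54,0.79,-0.8,0,0,0],[0,0,0,0,0,0],[0,0,0,0,0,0],[0,0,0,0,0,0]]' 1; python3 - <<'E'
from h import *; from plant import state,read_camera
s=state(); c=read_camera("wrist"); cv2.imwrite("pics/w8.png",c["frame"][:,:,::-1]); t=read_camera("top")
def meas(w,s):
    C=wcam(w,s); P=cloud(w["range_z"],C); z=P[...,2]; out={}
    for n,x,y,z0,z1,zp in [("tum",.47,-.183,.1,.118,.11),("pot",.462,-.2755,.078,.095,.085),("tin",.459,-.375,.092,.106,.1),("clips",.5233,-.3888,.033,.05,.04),("tape",.5431,-.1633,.017,.03,.023)]:
        m=(np.hypot(P[...,0]-x,P[...,1]-y)<.048)&(z>z0)&(z<z1); p=(plane(big(m)[:,0,:],zp,C)[:,:2]*1000).astype(np.float32)
        out[n]=rect(m,zp,C) if n=="pot" else [round(v,1) for v in cv2.minEnclosingCircle(p)[0]]
    return out
w=dict(np.load("w1.npz")); a=meas(w,w); b=meas(c,s)
for k in a: print(k,a[k],b[k])
T=cam(t); f=t["frame"]; P=cloud(t["range_z"],T); 
q=P[(abs(P[...,0]-.5525)<.05)&(abs(P[...,1]-.01)<.07)&(P[...,2]>.04)&(P[...,2]<.085)][:,:2]*1000; print("punch",cv2.minAreaRect(q.astype(np.float32)))
print(s["ee_pos"],s["time"],s["contact_force"])
E
```

```text
time: 73.72
ee_pos: [0.4705, -0.1821, 0.0755]
eef_rot: [0.999, -0.035, 0.0, 0.0]
contact_force: [-1.1, -0.5, 5.8]
gripper_width: 0.0652
grip_force: 19.7
time: 74.72
ee_pos: [0.4701, -0.1819, 0.208]
eef_rot: [0.999, -0.035, -0.0, -0.0]
contact_force: [-0.1, -0.8, -0.7]
gripper_width: 0.0761
grip_force: 0.0
time: 75.6
ee_pos: [0.5283, -0.2811, 0.3023]
eef_rot: [0.999, -0.035, -0.001, -0.0]
contact_force: [0.6, -0.4, -0.2]
gripper_width: 0.0931
grip_force: 0.0
tum [470.1, -183.2] [469.7, -183.2]
pot (0.4628, -0.2754, 60, 62, -1.02) (0.4626, -0.2745, 60, 63, -0.99)
tin [459.2, -375.0] [459.1, -372.0]
clips [523.3, -388.8] [523.3, -388.7]
tape [543.4, -163.2] [543.7, -163.0]
punch ((549.9235229492188, 8.839111328125), (98.1199951171875, 46.2409553527832), 89.11732482910156)
[ 0.52829611 -0.28111443  0.30226812] 75.6 [ 0.58018401 -0.40974831 -0.22787853]
```

View pics/w8.png

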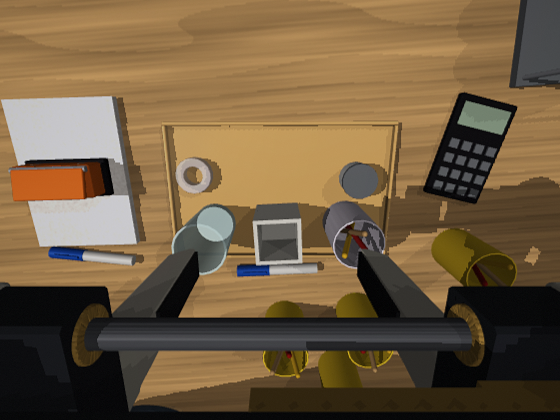

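Everything matches except the tin's y, which reads 3 mm off; a finger at (365,260) may be hiding part of its rim. I'll recheck from directly above it.

```bash
python3 -m inch '[[0,0.8,0,0,0,0],[0,0.8,0,0,0,0],[0,0.8,0,0,0,0],[0,0.6,0,0,0,0],[0,0,0,0,0,0],[0,0,0,0,0,0],[0,0,0,0,0,0]]'; python3 - <<'E'
from h import *; from plant import state,read_camera
from scipy.optimize import least_squares
s=state(); c=read_camera("wrist")
def fit(w,s,tag):
    C=wcam(w,s); P=cloud(w["range_z"],C); z=P[...,2]
    m=(np.hypot(P[...,0]-.459,P[...,1]+.375)<.045)&(z>.095)&(z<.104)
    p=P[m][:,:2]; p=p[np.hypot(p[:,0]-.459,p[:,1]+.375)>.026]
    r=least_squares(lambda v:np.hypot(p[:,0]-v[0],p[:,1]-v[1])-.0315,[.459,-.375],loss="soft_l1",f_scale=.001).x
    print(tag,r.round(4),len(p))
for n in ("w1","w3"): w=dict(np.load(n+".npz")); fit(w,w,n)
fit(c,s,"now")
E
```

```text
time: 76.58
ee_pos: [0.5227, -0.3712, 0.3033]
eef_rot: [0.999, -0.035, 0.0, -0.0]
contact_force: [0.7, -0.2, 0.5]
gripper_width: 0.0925
grip_force: 0.0
w1 [ 0.4576 -0.3758] 325
w3 [ 0.4579 -0.376 ] 1311
now [ 0.4579 -0.3731] 383
```

```bash
python3 -m inch '[[0,0,0,0,0,-0.6],[-0.55,0.06,0.7,0,0,0],[-0.55,0.06,0.8,0,0,0],[-0.55,0.05,0.8,0,0,0],[-0.54,0.05,0.8,0,0,0],[0,0,0.8,0,0,0],[0,0,0.8,0,0,0],[0,0,0.8,0,0,0],[0,0,0,0,0,0],[0,0,0,0,0,0],[0,0,0,0,0,0]]' 0.82; python3 - <<'E'
from h import *; from plant import state,read_camera
from scipy.optimize import least_squares
s=state(); c=read_camera("wrist"); np.savez("w9.npz",ee_pos=s["ee_pos"],eef_rot=s["eef_rot"],**c)
for n in ("w3","w9"):
    w=dict(np.load(n+".npz")); C=wcam(w,w); P=cloud(w["range_z"],C); z=P[...,2]
    m=(np.hypot(P[...,0]-.459,P[...,1]+.375)<.045)&(z>.095)&(z<.104)
    p=P[m][:,:2]; p=p[np.hypot(p[:,0]-.459,p[:,1]+.375)>.026]
    print(n,w["ee_pos"],least_squares(lambda v:np.hypot(p[:,0]-v[0],p[:,1]-v[1])-.0315,[.459,-.375],loss="soft_l1",f_scale=.001).x.round(4))
    q=P[(abs(P[...,0]-.5233)<.035)&(abs(P[...,1]+.3888)<.035)&(z>.036)&(z<.046)][:,:2]*1000; print("clips",cv2.minEnclosingCircle(q.astype(np.float32)))
go(.4579,-.376,.0768,-1)
E
```

```text
time: 78.0
ee_pos: [0.4572, -0.3775, 0.1393]
eef_rot: [1.0, -0.009, 0.001, 0.001]
contact_force: [0.5, -0.2, -0.6]
gripper_width: 0.0764
grip_force: 0.0
w3 [ 0.45703454 -0.37666642  0.13865013] [ 0.4579 -0.376 ]
clips ((515.4088745117188, -385.4786376953125), 31.840362548828125)
w9 [ 0.45717662 -0.37751378  0.13929479] [ 0.4578 -0.3732]
clips ((515.1016845703125, -384.8659973144531), 32.486175537109375)
t 78.05 at [ 0.4571 -0.3775  0.1391] yaw -1.0 tilt [ 0.07 -0.06] w 0.0762 | GO units [ 0.03 -0.05  2.08] turn -0.0
```

The tin is 2.8 mm off to the left, which is the jaw centring error from the first grip. There is plenty of time, so I'll regrip it and nudge it back.

```bash
python3 -m inch '[[0.09,-0.09,0.6,0,0,0],[0,0,0.8,0,0,0],[0,0,0.55,0,0,0],[0,0,0.13,0,0,0],[0,0,0,0,0,0]]'; python3 -m inch '[[0,0,0,0,0,0],[0,0,0,0,0,0],[0,0,0,0,0,0],[0,0,0,0,0,0],[0,0,0,0,0,0],[0,0,0,0,0,0],[0,0,0,0,0,0]]' 0 20; python3 -m inch '[[0,0,-0.1,0,0,0],[0,0,-0.1,0,0,0],[0,0.09,0,0,0,0],[0,0,0,0,0,0],[0,0,0,0,0,0],[0,0,0,0,0,0]]'; python3 -c "
from h import *
go(.4599,-.3777,.0768,-1)"
```

```text
time: 78.68
ee_pos: [0.4596, -0.3746, 0.0757]
eef_rot: [1.0, -0.009, 0.0, -0.0]
contact_force: [0.2, 0.1, 1.1]
gripper_width: 0.0762
grip_force: 0.0
time: 79.55
ee_pos: [0.4598, -0.3749, 0.0763]
eef_rot: [1.0, -0.009, 0.0, 0.0]
contact_force: [0.2, 0.0, 5.1]
gripper_width: 0.0632
grip_force: 19.8
time: 80.3
ee_pos: [0.4594, -0.3772, 0.0816]
eef_rot: [1.0, -0.009, -0.0, -0.0]
contact_force: [0.1, -0.2, -1.1]
gripper_width: 0.0635
grip_force: 19.8
t 80.3 at [ 0.4594 -0.3772  0.0816] yaw -1.01 tilt [-0.01  0.01] w 0.0635 | GO units [0.02 0.02 0.16] turn -0.0
```

```bash
python3 -m inch '[[0.01,0.02,0.1,0,0,0],[0,0,0.06,0,0,0],[0,0,0.02,0,0,0],[0,0,0,0,0,0],[0,0,0,0,0,0]]'; python3 -m inch '[[0,0,0,0,0,0],[0,0,0,0,0,0],[0,0,0,0,0,0],[0,0,-0.6,0,0,0],[0,0,-0.9,0,0,0],[0,0,-0.6,0,0,0],[0,0,0,0,0,0],[0,0,0,0,0,0]]' 0.82; python3 - <<'E'
from h import *; from plant import state,read_camera
from scipy.optimize import least_squares
s=state(); c=read_camera("wrist"); np.savez("w10.npz",ee_pos=s["ee_pos"],eef_rot=s["eef_rot"],**c)
for n in ("w3","w10"):
    w=dict(np.load(n+".npz")); C=wcam(w,w); P=cloud(w["range_z"],C); z=P[...,2]
    m=(np.hypot(P[...,0]-.459,P[...,1]+.375)<.045)&(z>.095)&(z<.104)
    p=P[m][:,:2]; p=p[np.hypot(p[:,0]-.459,p[:,1]+.375)>.026]
    print(n,w["ee_pos"],least_squares(lambda v:np.hypot(p[:,0]-v[0],p[:,1]-v[1])-.0315,[.459,-.375],loss="soft_l1",f_scale=.001).x.round(4))
E
python3 -m inch '[[0,0,-0.6,0,0,0],[0,0,-1,0,0,0],[0,0,-1,0,0,0],[0,0,-1,0,0,0],[0,0,-1,0,0,0],[0,0,-1,0,0,0],[0,0,0,0,0,0],[0,0,0,0,0,0]]'; python3 - <<'E'
from plant import read_camera; import cv2
f=read_camera("side")["frame"]; cv2.imwrite("pics/side9.png",f[:,:,::-1])
E
```

```text
time: 80.92
ee_pos: [0.4596, -0.3778, 0.0764]
eef_rot: [1.0, -0.009, -0.0, -0.0]
contact_force: [-1.8, 1.4, 2.3]
gripper_width: 0.0632
grip_force: 19.7
time: 81.92
ee_pos: [0.4594, -0.3776, 0.1387]
eef_rot: [1.0, -0.009, -0.0, -0.0]
contact_force: [-0.5, -0.6, -0.0]
gripper_width: 0.0761
grip_force: 0.0
w3 [ 0.45703454 -0.37666642  0.13865013] [ 0.4579 -0.376 ]
w10 [ 0.45942618 -0.37759542  0.13874303] [ 0.4576 -0.376 ]
time: 82.98
ee_pos: [0.4594, -0.3776, 0.3066]
eef_rot: [1.0, -0.009, -0.0, -0.0]
contact_force: [0.2, 0.0, -0.3]
gripper_width: 0.0759
grip_force: 0.0
```

View pics/side9.png

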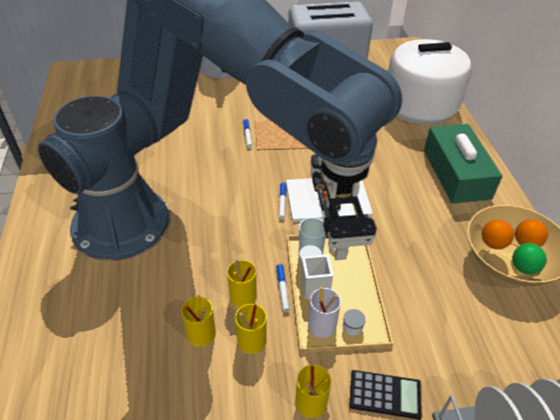

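The side view shows the tumbler (312,235), pot (317,270) and tin (323,312) upright in their places. The tin is now within 0.3 mm of its start, the robot is clear of everything, and the punch was measured as centred on the paper. I'm handing the job in.

```bash
python3 -c "
from plant import sign_off
print(sign_off())"
```

```text
the job is handed in; nothing more can be done
None
```

The job is done and handed in at about 83 s: the punch lies square in the middle of the paper, and the tumbler, pot and tin are back upright in the tray, each measured within about 1 mm of where it started, with the tape and clips not shifted.

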